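# Lay out the sectioning place

## Robot

A 6-joint arm with a two-finger parallel gripper is mounted at the origin on the work surface. World frame = base frame: x ahead of the robot, y to its left, z up, the work surface at z = 0. Lengths are in m, angles in rad, forces in N, time in s.
With the tool pointing down it reaches from about 0.3 to 0.775 m from the base axis. Payload 14.6 kg.
Tool frame: the origin (TCP) lies at the very end of the fingers, on their centre line; the grasp point (between the pads) lies 19 mm behind it; y points along the fingers, x is the direction in which the jaws open and shut, and the axes are right-handed (so a half turn about y gives the same grasp; the last joint's range is limited). The gripper opens to 94 mm and grips with 3 to 60 N. Pads are 16 mm wide; open, the fingers measure 119 mm over their backs; the gripper's body (75 mm by 177 mm) begins 78 mm behind the grasp point.
Start: joints at [-1.191, 0.3, 1.521, -0, 1.321, -0.067], TCP at [0.238, -0.496, 0.205] pointing down, gripper open.
Joint ranges: [-3.03, 3.03], [-0.79, 2.21], [0.23, 2.52], [-1.04, 4.18], [0, 3.07], [-2.55, 2.55]. Speed limits (rad/s): [2.22, 2.22, 2.57, 3.14, 3.14, 3.14].

## Interface

Orientations are given as [roll, pitch, yaw] about the fixed x, y, z axes, in that order (R = Rz(yaw) Ry(pitch) Rx(roll)).
In Python, from station import get_obs, cams, hand_in gives the robot as it stands. The module is installed in compiled form; this text tells all that it offers.
- The arm moves only by the tool step_arm, never from a script. Its argument "plan" is a list of rows, each an object with "grip": the closure, from -1 (fully open) to 1 (shut), so that 0 is half open; "slide": the shift along the tool's x, y, z in m, a list of three; "spin": the turn about the tool's y in degrees. A call has 1 to 20 rows; each row shifts and turns the commanded pose from where the row before left it, along the tool's axes as they then stand; what a row does not reach is not made up. A row lasts 1/12 s, in which the tool goes at most 41.7 mm and 7.16 degrees, less where a joint would pass 70% of its speed; a pose out of reach is approached as far as the arm can. A call is refused whole if a number of a shift passes 0.0417 or a number of a turn 7.16, either way. A call with a gripper value outside its range is refused whole. The fingers move at their own pace and stop on an object; "force" is the grip in N (left out, the last holds). Time passes only in rows, so rows that do not move let the fingers close. It gives the time, the measured TCP pose, the force and the opening at its end, in the units of the state.
- get_obs(): the state, without advancing time (a new reading comes with each control period).
- cams.camera(name): name is "side" or "top"; returns the picture (400x640x3 uint8, blue, green, red); there is no depth.
- cams.calibration(name): a dict with "K" (3x3 intrinsics, pixels), "T" (4x4, takes a point from camera to world coordinates). Camera axes: x right, y up, looking along -z (the intrinsics and any distortion apply to the point x, -y, -z); pixel columns grow to the right and rows downward; lengths in m; the calibration is good to about 2 mm. A picture is of the moment at which its call begins. calibration takes no time and is no camera call.
- hand_in(): hands the job in, once; it reports no verdict.
The state is a dict: "time_s": time; "qpos": joint angles; "joint_vel": joint speeds; "tau": joint torques, N m; "ee_pos": TCP position; "eef_rot": TCP orientation; "force": force on the tool from outside, world axes, zero at the start; "moment": the same for the moment, N m; "grip_width": finger opening in m.
Only numpy, scipy, OpenCV 4.12 (cv2) and the standard library are available. Lean on these libraries where they do the work, as an engineer would, in place of code of your own. Each camera call takes 0.05 s, during which the arm holds its last target.

## Task

Set out the work mat for cutting sections, taking left and behind as seen by someone sitting at the mat's yellow-striped front edge and square to the mat. Stand the amber bottle directly behind the specimen stage and the green-lidded jar directly to the left of that bottle, each about 10 cm centre to centre; lay the red knife case midway between the stage and the white dish, and the yellow grid box centred on top of the case, lying lengthwise along it. Never tip the bottle or the jar, and leave the clear bottle, the tape and the tweezers where they are.

Things in the scene. Friction and masses are not known exactly. Their poses are not given: they have to be found in the camera images.
- mat: Fixed flat blue work mat, 210 x 420 mm, 3 mm thick, a yellow stripe along its front long edge (nearest the robot). Origin: on its underside, midway between the places of the stage and the dish, 60 mm in from the front edge and 150 mm from the back edge, centred in width. Mat x points to the back (behind), y to the left, z up; yaw within 0.2 rad of the world's.
- stage: Fixed specimen stage on the mat: dark steel disc, 60 mm across and 12 mm high, with a black post (36 mm across) and a brass tip, 40 mm high in all. Origin: centre of its underside, on the mat's top; axes as the mat's. It stands 85 mm left or right of the mat's origin, the dish on the other side.
- dish: Fixed empty round white dish on the mat, 60 mm across its rim, 18 mm high. Origin: centre of its underside, on the mat's top; axes as the mat's. 85 mm to the other side of the mat's origin from the stage.
- bottle: Loose amber glass bottle with a black cap and paper label, body 44 mm in diameter, 80 mm high; straight sides up to 45 mm, then a shoulder and a 20 mm neck and cap; about 0.1 kg. Its origin is the centre of its underside, z up; it starts standing upright on the table at any yaw.
- jar: Loose white round straight-sided jar with a green lid (its top 16 mm), 48 mm in diameter all the way up, 52 mm high, about 0.08 kg. Its origin is the centre of its underside, z up; it starts standing upright on the table at any yaw.
- case: Loose knife case, a box 60 (x) x 46 (y) x 26 (z) mm, black below with a red flat top, about 0.09 kg. Its origin is the centre of its underside, z up; it starts standing upright on the table at any yaw.
- gridbox: Loose small yellow box, 50 (x) x 26 (y) x 14 (z) mm, with a small white patch on its flat top, about 0.03 kg. Its origin is the centre of its underside, z up; it starts standing upright on the table at any yaw.
- clear_bottle: Bystander: loose clear glass bottle with a blue cap, 42 mm in diameter, 75 mm high, at the left of the table. Origin: centre of its underside.
- tape: Bystander: loose orange roll of tape lying flat, 60 mm across with a 46 mm hole, 24 mm high, near the front left corner of the mat. Origin: centre of its underside.
- tweezers: Bystander: loose steel tweezers lying flat, about 115 mm long along x, 14 mm wide, 8 mm high, at the right of the table. Origin: on its underside, at its middle.
There are look-alikes about, which are no part of the job. Leave any pink look-alike of the bottle alone. Several things have the shape of the gridbox; the one meant has the colours described above.

How it is judged:
By the outcome, as a careful person would: the job done as asked, in the order asked, and still so for the second after the job is handed in, with the robot touching nothing.
It also fails if it takes over 128 s, if anything falls off the work surface, if the arm or the gripper's body presses on something with over 40 N, if the wrist force passes 120 N, or if a joint passes its speed limit or range.

## Working session

There is one attempt and no reset: what is moved stays moved. The work goes in short steps, Python scripts to look and compute and a tool call to move; the robot and the scene stay as the last step left them, time stands still between calls to the robot, and variables do not carry over. Pictures are saved under pics/ and viewed, and the job is handed in when it is done.

Besides the shell and the picture viewer there is one more tool, called after "Emit:" as name(argument=value, ...), one argument or row to a line, values as JSON. step_arm: Moves the arm, as the interface text tells. Its arguments: {"type":"object","properties":{"plan":{"type":"array","items":{"type":"object","properties":{"grip":{"type":"number"},"slide":{"type":"array","items":{"type":"number"}},"spin":{"type":"number"}}}},"force":{"type":"number"}},"required":["plan"]}

```bash
mkdir -p pics; ls
python3 - <<'E'
from station import get_obs,cams
import cv2,numpy as np
np.set_printoptions(precision=4,suppress=True)
for n in("top","side"):
    cv2.imwrite(f"pics/{n}0.png",cams.camera(n)); c=cams.calibration(n); print(n,c)
o=get_obs();print(o)
E
```

```text
pics
top {'K': array([[455.0935,   0.    , 316.6463],
       [  0.    , 455.0935, 200.5019],
       [  0.    ,   0.    ,   1.    ]]), 'T': array([[-0.0291,  0.9963, -0.0811,  0.39  ],
       [-0.9996, -0.0285,  0.0079,  0.0185],
       [ 0.0055,  0.0813,  0.9967,  1.5357],
       [ 0.    ,  0.    ,  0.    ,  1.    ]])}
side {'K': array([[456.4801,   0.    , 326.7063],
       [  0.    , 456.4801, 195.1187],
       [  0.    ,   0.    ,   1.    ]]), 'T': array([[ 0.9873,  0.1199, -0.1042,  0.4061],
       [-0.1588,  0.7386, -0.6552, -0.8346],
       [-0.0016,  0.6634,  0.7482,  0.9851],
       [ 0.    ,  0.    ,  0.    ,  1.    ]])}
{'time_s': 0.1, 'qpos': array([-1.1906,  0.3004,  1.5215,  0.    ,  1.3207, -0.0666]), 'joint_vel': array([-0.0002, -0.0017, -0.0007,  0.0006,  0.0029,  0.0001]), 'tau': array([  0.0001, -53.2647, -35.3282,   0.0709,   0.0235,  -0.    ]), 'ee_pos': array([ 0.2376, -0.4958,  0.2049]), 'eef_rot': array([-1.5707,  0.0011, -1.124 ]), 'force': array([ 0.4908, -0.0033, -0.8955]), 'moment': array([ 0.0469,  0.0222, -0.0045]), 'grip_width': 0.09421440552916295}
```

View pics/top0.png

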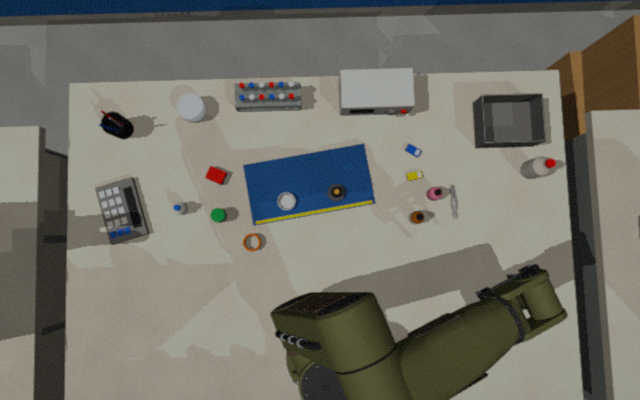

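View pics/side0.png

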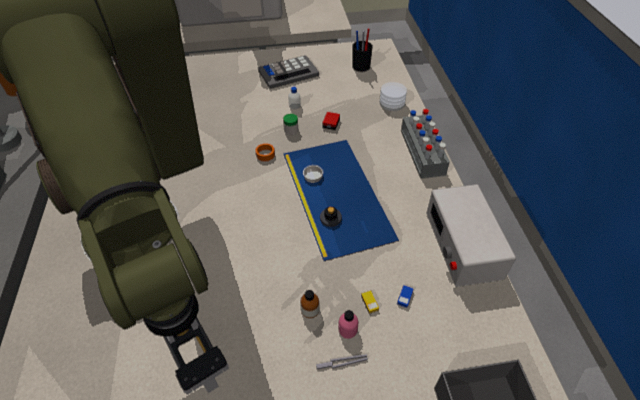

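Overview: dish (287,202) and stage (337,192) are on the mat in the top view. The case is at (216,175) and the jar at (219,215). On the right are the amber bottle (417,217), pink look-alike (435,193), yellow box (415,175) and blue box (413,150). I'll enlarge both sides.

Run:
```python
import cv2,numpy as np
t=cv2.imread("pics/top0.png");s=cv2.imread("pics/side0.png")
def crop(im,x,y,w,h,k,name):
    c=cv2.resize(im[y:y+h,x:x+w],None,fx=k,fy=k,interpolation=cv2.INTER_CUBIC)
    for i in range(0,w,10): 
        cv2.line(c,(i*k,0),(i*k,4),(255,255,255),1)
        if i%20==0: cv2.putText(c,str(x+i),(i*k,14),0,.35,(0,0,0),1)
    for i in range(0,h,10):
        cv2.line(c,(0,i*k),(4,i*k),(255,255,255),1)
        if i%20==0:cv2.putText(c,str(y+i),(5,i*k+4),0,.35,(0,0,0),1)
    cv2.imwrite(name,c)
crop(t,395,138,80,90,6,"pics/tR.png")
crop(t,165,138,120,110,6,"pics/tL.png")
crop(t,235,138,150,95,5,"pics/tM.png")
crop(s,285,270,140,110,5,"pics/sR.png")
```

```text
(no output)
```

View pics/tR.png

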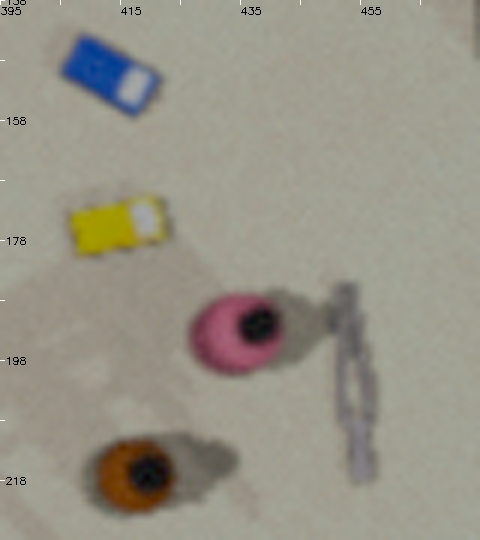

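View pics/tL.png

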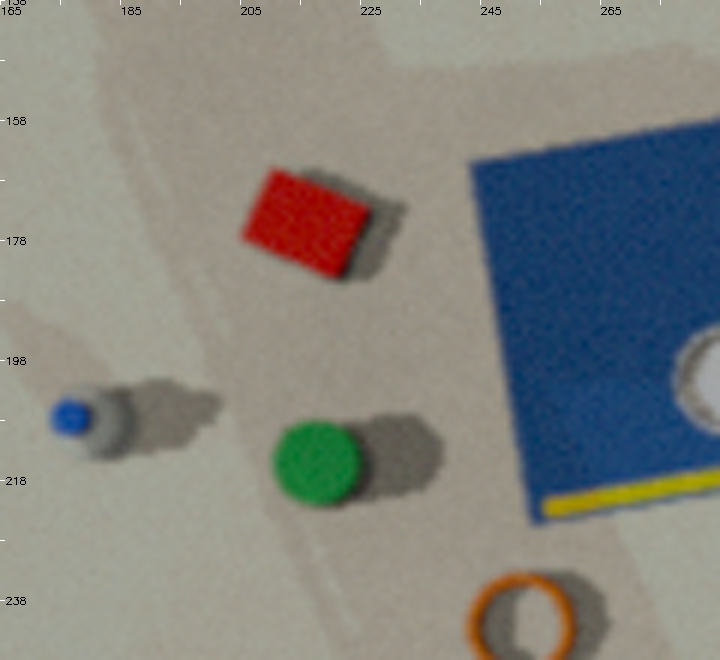

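View pics/tM.png

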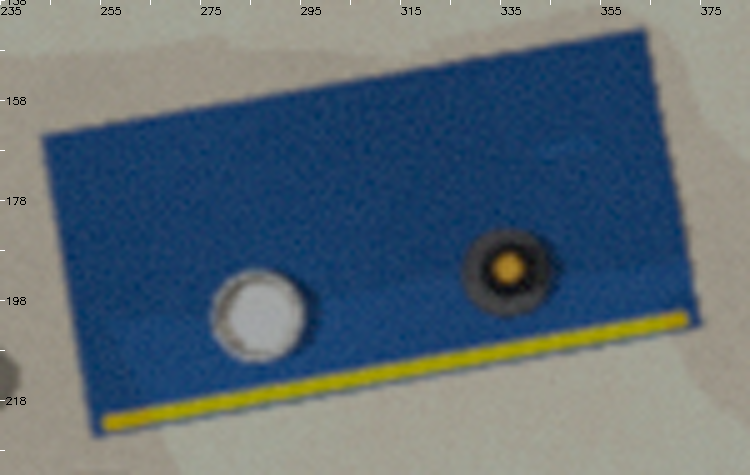

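View pics/sR.png

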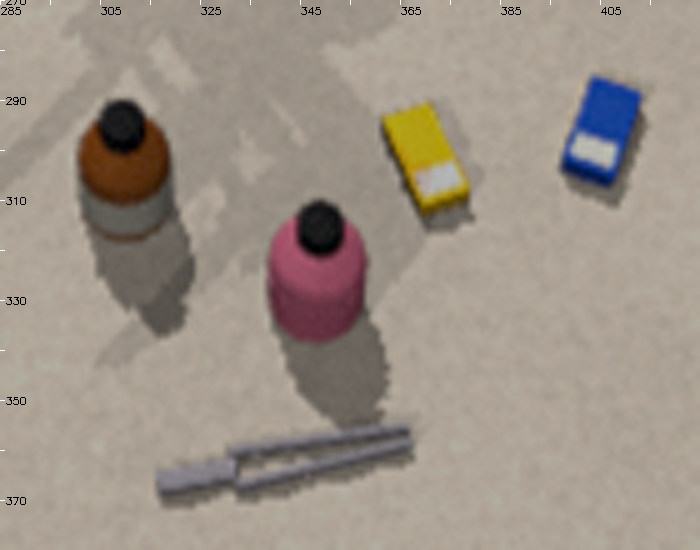

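The top and side crops agree. The amber bottle is at (417,217), and the pink look-alike at (435,193) is to be avoided. Three box-shaped things: yellow with a white patch (415,175), blue with a white patch (413,150), red case (216,175). The gridbox is the yellow one, since only it has those colours. Next I'll measure positions.

```bash
cat > h.py <<'E'
import numpy as np
from station import get_obs,cams
np.set_printoptions(precision=4,suppress=True)
def ray(n,uv,z):
    c=cams.calibration(n);K=c['K'];T=c['T'];u,v=uv
    d=np.array([(u-K[0,2])/K[0,0],-(v-K[1,2])/K[1,1],-1]);d=T[:3,:3]@d;o=T[:3,3]
    return o+d*(z-o[2])/d[2]
def proj(n,p):
    c=cams.calibration(n);K=c['K'];T=c['T'];q=T[:3,:3].T@(np.array(p)-T[:3,3])
    return np.array([K[0,0]*q[0]/-q[2]+K[0,2],K[1,1]*-q[1]/-q[2]+K[1,2]])
def cr(U,k,x,y): return [(U[0]+.5)/k-.5+x,(U[1]+.5)/k-.5+y]
E
python3 - <<'E'
from h import *
import cv2
def rect(pts,k,x,y,z,name):
    P=np.array([ray("top",cr(p,k,x,y),z)[:2] for p in pts]);
    c,wh,a=cv2.minAreaRect((P*1000).astype(np.float32));print(name,P.tolist(),"c",P.mean(0),wh,a, "yaws",[np.degrees(np.arctan2(*(P[(i+1)%4]-P[i])[::-1])) for i in range(4)])
    return P
M=rect([(43,136),(645,28),(700,325),(95,436)],5,235,138,.003,"mat")
rect([(70,215),(163,197),(170,238),(78,255)],6,395,138,.014,"grid")
rect([(274,168),(370,208),(342,279),(241,238)],6,165,138,.026,"case")
for n,p,z in [("jar",cr((318,463),6,165,138),.052),("bottle",cr((148,474),6,395,138),.08),("pink",cr((259,325),6,395,138),.08),("dish",cr((260,315),5,235,138),.021),("stagetip",cr((508,267),5,235,138),.043),("disc",cr((508,272),5,235,138),.015),("clear",cr((72,417),6,165,138),.075),("tape",cr((522,627),6,165,138),.024)]:
    w=ray("top",p,z);print(n,w,"side px",proj("side",w))
E
```

```text
mat [[0.64359013207905, 0.25235776170976104], [0.7065080022145283, -0.1596129084270347], [0.5020583153146917, -0.18917325398318224], [0.4389281935999993, 0.2206944958600079]] c [0.5728 0.0311] (207.09642028808594, 416.74755859375) 8.683348655700684 yaws [np.float64(-81.31664804405706), np.float64(-171.77290566878835), np.float64(98.75620517865688), np.float64(8.794511069485806)]
grid [[0.5969008159866571, -0.298429532192061], [0.605623746926686, -0.3512774856821329], [0.5822816565713202, -0.35410293420416317], [0.5741356564749284, -0.3019050936737621]] c [ 0.5897 -0.3264] (23.49854850769043, 53.6371955871582) 8.87003231048584 yaws [np.float64(-80.62742900088011), np.float64(-173.09819719446224), np.float64(98.87003755528775), np.float64(8.680331382872112)]
case [[0.640244803735213, 0.35896845056390625], [0.6162432225560993, 0.30581936713236996], [0.5768923448772495, 0.32187228151789454], [0.6014413248332262, 0.3776927920787719]] c [0.6087 0.3411] (60.98018264770508, 43.05813980102539) 66.26083374023438 yaws [np.float64(-114.3034472942089), np.float64(157.80734120464973), np.float64(66.2608640869093), np.float64(-25.759300928911042)]
jar [0.4735 0.3309 0.052 ] side px [290.3219 117.4828]
bottle [ 0.4474 -0.3201  0.08  ] side px [309.0211 291.6885]
pink [ 0.5256 -0.3835  0.08  ] side px [348.8478 312.3131]
dish [0.5159 0.1069 0.021 ] side px [313.3133 171.8267]
stagetip [ 0.5411 -0.0586  0.043 ] side px [331.0057 208.4005]
disc [ 0.5406 -0.0599  0.015 ] side px [330.836  215.3699]
clear [0.5006 0.4572 0.075 ] side px [293.9278  87.7351]
tape [0.3814 0.2256 0.024 ] side px [264.8499 149.0439]
```

```bash
cat >> h.py <<'E'
from scipy.spatial.transform import Rotation as Ro
def yaw(): 
    o=get_obs();R=Ro.from_euler('xyz',o['eef_rot']).as_matrix();return np.degrees(np.arctan2(R[1,0],R[0,0]))
def go(x,y,z,psi=None):
    """total tool-axis shift AFTER spinning to yaw psi"""
    o=get_obs();ps=yaw();p=ps if psi is None else psi
    a=np.radians(p);d=np.array([x,y,z])-o['ee_pos']
    print("yaw",ps,"spin total",ps-p,"| dx",d[0]*np.cos(a)+d[1]*np.sin(a),"dy",-d[2],"dz",-d[0]*np.sin(a)+d[1]*np.cos(a),"| f",o['force'],"w",o['grip_width'],"t",o['time_s'],"q",o['qpos'], "rpy",np.degrees(o['eef_rot']), "pos",o['ee_pos'])
E
python3 -c "
from h import *
go(.4474,-.3201,.14,-81.3)"
```

```text
yaw -64.40022020452602 spin total 16.899779795473975 | dx -0.14191264735258277 dy 0.06493869650230644 dz 0.23399641864501503 | f [ 0.4908 -0.0033 -0.8955] w 0.09421440552916295 t 0.1 q [-1.1906  0.3004  1.5215  0.      1.3207 -0.0666] rpy [-89.9949   0.0623 -64.4002] pos [ 0.2376 -0.4958  0.2049]
```

Emit:
step_arm(
  plan=[
    {"grip": -1,"spin": 5.63,"slide": [0,0,0]},
    {"grip": -1,"spin": 5.63,"slide": [0,0,0]},
    {"grip": -1,"spin": 5.64,"slide": [0,0,0]},
    {"grip": -1,"spin": 0,"slide": [-0.0203,0,0.0334]},
    {"grip": -1,"spin": 0,"slide": [-0.0203,0,0.0334]},
    {"grip": -1,"spin": 0,"slide": [-0.0203,0,0.0334]},
    {"grip": -1,"spin": 0,"slide": [-0.0203,0,0.0334]},
    {"grip": -1,"spin": 0,"slide": [-0.0203,0,0.0334]},
    {"grip": -1,"spin": 0,"slide": [-0.0203,0,0.0334]},
    {"grip": -1,"spin": 0,"slide": [-0.0201,0,0.0336]},
    {"grip": -1,"spin": 0,"slide": [0,0.03,0]},
    {"grip": -1,"spin": 0,"slide": [0,0.035,0]},
    {"grip": -1,"spin": 0,"slide": [0,0,0]},
    {"grip": -1,"spin": 0,"slide": [0,0,0]},
  ],
  force=15,
)

```text
time_s: 1.27
ee_pos: [0.4469, -0.3199, 0.1398]
eef_rot: [-1.573, 0.002, -1.419]
force: [1.6, -1.4, 0.3]
grip_width: 0.0941
```

```bash
python3 -c "
from h import *
go(.4474,-.3201,.013,-81.3)"
```

```text
yaw -81.29970597726634 spin total 0.00029402273365519704 | dx 0.00024054955216236455 dy 0.12676563783873715 dz 0.0004450135205482949 | f [ 1.6258 -1.3691  0.3292] w 0.09412214877001726 t 1.2667 q [-0.6879  0.363   1.5962  0.      1.1857  0.731 ] rpy [-90.1269   0.1416 -81.2997] pos [ 0.4469 -0.3199  0.1398]
```

Emit:
step_arm(
  plan=[
    {"grip": -1,"slide": [0,0.035,0]},
    {"grip": -1,"slide": [0,0.035,0]},
    {"grip": -1,"slide": [0,0.03,0]},
    {"grip": -1,"slide": [0,0.017,0]},
    {"grip": -1,"slide": [0,0.01,0]},
    {"grip": -1,"slide": [0,0,0]},
    {"grip": -1,"slide": [0,0,0]},
    {"grip": 1,"slide": [0,0,0]},
    {"grip": 1,"slide": [0,0,0]},
    {"grip": 1,"slide": [0,0,0]},
    {"grip": 1,"slide": [0,0,0]},
    {"grip": 1,"slide": [0,0,0]},
    {"grip": 1,"slide": [0,0,0]},
    {"grip": 1,"slide": [0,0,0]},
  ],
  force=15,
)

```text
schema error: expected keys grip, slide, spin
```

```bash
python3 -c "
from h import *
go(.64,-.0449,.12,-81.3)"
```

```text
yaw -81.29970597726634 spin total 0.00029402273365519704 | dx -0.24266013411797294 dy 0.019765637838737166 dz 0.2324559138519355 | f [ 1.6258 -1.3691  0.3292] w 0.09412214877001726 t 1.2667 q [-0.6879  0.363   1.5962  0.      1.1857  0.731 ] rpy [-90.1269   0.1416 -81.2997] pos [ 0.4469 -0.3199  0.1398]
```

Emit:
step_arm(
  plan=[
    {"grip": -1,"spin": 0,"slide": [0,0.035,0]},
    {"grip": -1,"spin": 0,"slide": [0,0.035,0]},
    {"grip": -1,"spin": 0,"slide": [0,0.03,0]},
    {"grip": -1,"spin": 0,"slide": [0,0.017,0]},
    {"grip": -1,"spin": 0,"slide": [0,0.01,0]},
    {"grip": -1,"spin": 0,"slide": [0,0,0]},
    {"grip": -1,"spin": 0,"slide": [0,0,0]},
    {"grip": 1,"spin": 0,"slide": [0,0,0]},
    {"grip": 1,"spin": 0,"slide": [0,0,0]},
    {"grip": 1,"spin": 0,"slide": [0,0,0]},
    {"grip": 1,"spin": 0,"slide": [0,0,0]},
    {"grip": 1,"spin": 0,"slide": [0,0,0]},
    {"grip": 1,"spin": 0,"slide": [0,0,0]},
    {"grip": 1,"spin": 0,"slide": [0,0,0]},
  ],
  force=15,
)

```text
time_s: 2.43
ee_pos: [0.4475, -0.3203, 0.0135]
eef_rot: [-1.571, 0.0, -1.419]
force: [0.5, -0.7, -0.2]
grip_width: 0.0504
```

```bash
python3 -c "
from h import *
go(.64,-.0449,.12,-81.3)"
```

```text
yaw -81.29983909417774 spin total 0.00016090582225558592 | dx -0.2431496626497558 dy -0.10649667281486774 dz 0.2319564097964839 | f [ 0.4576 -0.7445 -0.2228] w 0.050380614328731345 t 2.4333 q [-0.6878  0.5351  1.6814  0.      0.9251  0.7311] rpy [-89.9996   0.0007 -81.2998] pos [ 0.4475 -0.3203  0.0135]
```

Still closing, so I'll wait and then lift.

Emit:
step_arm(
  plan=[
    {"grip": 1,"spin": 0,"slide": [0,0,0]},
    {"grip": 1,"spin": 0,"slide": [0,0,0]},
    {"grip": 1,"spin": 0,"slide": [0,0,0]},
    {"grip": 1,"spin": 0,"slide": [0,0,0]},
    {"grip": 1,"spin": 0,"slide": [0,-0.01,0]},
    {"grip": 1,"spin": 0,"slide": [0,-0.025,0]},
    {"grip": 1,"spin": 0,"slide": [0,-0.025,0]},
    {"grip": 1,"spin": 0,"slide": [0,-0.025,0]},
    {"grip": 1,"spin": 0,"slide": [0,-0.02,0]},
    {"grip": 1,"spin": 0,"slide": [0,0,0]},
    {"grip": 1,"spin": 0,"slide": [0,0,0]},
  ],
  force=15,
)

```text
time_s: 3.35
ee_pos: [0.4477, -0.3205, 0.1194]
eef_rot: [-1.57, -0.001, -1.419]
force: [-0.6, 0.8, -1.4]
grip_width: 0.0435
```

```bash
python3 -c "
from h import *
import cv2
go(.64,-.0449,.12,-81.3)
cv2.imwrite('pics/s1.png',cams.camera('side')[180:400,100:420].repeat(2,0).repeat(2,1))"
```

```text
yaw -81.29645489334607 spin total 0.0035451066539309295 | dx -0.24329541087377732 dy -0.0005935916481172587 dz 0.23177263867977183 | f [-0.5618  0.8221 -1.4404] w 0.043466556667790104 t 3.35 q [-0.6878  0.3854  1.6168  0.      1.1377  0.7311] rpy [-89.9307  -0.0737 -81.2965] pos [ 0.4477 -0.3205  0.1194]
```

View pics/s1.png

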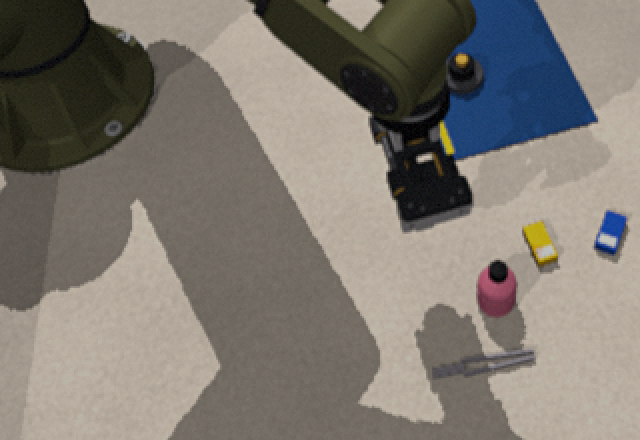

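Emit:
step_arm(
  plan=[
    {"grip": 1,"spin": 0,"slide": [-0.01,0,0.01]},
    {"grip": 1,"spin": 0,"slide": [-0.02,0,0.02]},
    {"grip": 1,"spin": 0,"slide": [-0.028,0,0.026]},
    {"grip": 1,"spin": 0,"slide": [-0.028,0,0.026]},
    {"grip": 1,"spin": 0,"slide": [-0.028,0,0.026]},
    {"grip": 1,"spin": 0,"slide": [-0.028,0,0.026]},
    {"grip": 1,"spin": 0,"slide": [-0.028,0,0.026]},
    {"grip": 1,"spin": 0,"slide": [-0.028,0,0.026]},
    {"grip": 1,"spin": 0,"slide": [-0.025,0,0.025]},
    {"grip": 1,"spin": 0,"slide": [-0.015,0,0.015]},
    {"grip": 1,"spin": 0,"slide": [-0.005,0,0.005]},
    {"grip": 1,"spin": 0,"slide": [0,0.02,0]},
    {"grip": 1,"spin": 0,"slide": [0,0.02,0]},
    {"grip": 1,"spin": 0,"slide": [0,0.02,0]},
    {"grip": 1,"spin": 0,"slide": [0,0,0]},
    {"grip": 1,"spin": 0,"slide": [0,0,0]},
    {"grip": 1,"spin": 0,"slide": [0,0,0]},
  ],
  force=15,
)

```text
time_s: 4.82
ee_pos: [0.6392, -0.0457, 0.0592]
eef_rot: [-1.57, -0.0, -1.419]
force: [-0.1, 0.2, -0.3]
grip_width: 0.0439
```

```bash
python3 -c "
from h import *
go(.64,-.0449,.0172,-81.3)"
```

```text
yaw -81.32770398267745 spin total -0.027703982677451222 | dx -0.0006659150380564867 dy 0.042025501288470844 dz 0.0008945175485619513 | f [-0.1323  0.1631 -0.2853] w 0.04385708951629625 t 4.8167 q [-0.1285  0.6425  1.3769 -0.      1.1217  1.2909] rpy [-89.973   -0.0088 -81.3277] pos [ 0.6392 -0.0457  0.0592]
```

Emit:
step_arm(
  plan=[
    {"grip": 1,"spin": 0,"slide": [-0.0007,0.02,0.0009]},
    {"grip": 1,"spin": 0,"slide": [0,0.013,0]},
    {"grip": 1,"spin": 0,"slide": [0,0.006,0]},
    {"grip": 1,"spin": 0,"slide": [0,0.0032,0]},
    {"grip": 1,"spin": 0,"slide": [0,0,0]},
    {"grip": 1,"spin": 0,"slide": [0,0,0]},
    {"grip": -0.4,"spin": 0,"slide": [0,0,0]},
    {"grip": -0.4,"spin": 0,"slide": [0,0,0]},
    {"grip": -0.4,"spin": 0,"slide": [0,0,0]},
    {"grip": -0.4,"spin": 0,"slide": [0,0,0]},
    {"grip": -0.4,"spin": 0,"slide": [0,0,0]},
    {"grip": -0.4,"spin": 0,"slide": [0,0,0]},
  ],
  force=15,
)

```text
time_s: 5.82
ee_pos: [0.6399, -0.0444, 0.0163]
eef_rot: [-1.571, 0.0, -1.419]
force: [0.4, 0.8, 0.9]
grip_width: 0.0661
```

```bash
python3 -c "
from h import *
go(.4735,.3309,.14,8.7)"
```

```text
yaw -81.3022842996044 spin total -90.0022842996044 | dx -0.10769524000166095 dy -0.12371297505653032 dz 0.39612969018300526 | f [0.377  0.8383 0.9128] w 0.06605685241091977 t 5.8167 q [-0.1264  0.6993  1.3943  0.      1.0479  1.2926] rpy [-89.9964   0.0003 -81.3023] pos [ 0.6399 -0.0444  0.0163]
```

Emit:
step_arm(
  plan=[
    {"grip": -0.4,"spin": 0,"slide": [0,-0.015,0]},
    {"grip": -0.4,"spin": 0,"slide": [0,-0.03,0]},
    {"grip": -0.4,"spin": 0,"slide": [0,-0.04,0]},
    {"grip": -1,"spin": 0,"slide": [0,-0.04,0]},
    {"grip": -1,"spin": -7,"slide": [0,0,0]},
    {"grip": -1,"spin": -7,"slide": [0,0,0]},
    {"grip": -1,"spin": -7,"slide": [0,0,0]},
    {"grip": -1,"spin": -7,"slide": [0,0,0]},
    {"grip": -1,"spin": -7,"slide": [0,0,0]},
    {"grip": -1,"spin": -7,"slide": [0,0,0]},
    {"grip": -1,"spin": -7,"slide": [0,0,0]},
    {"grip": -1,"spin": -7,"slide": [0,0,0]},
    {"grip": -1,"spin": -7,"slide": [0,0,0]},
    {"grip": -1,"spin": -7,"slide": [0,0,0]},
    {"grip": -1,"spin": -7,"slide": [0,0,0]},
    {"grip": -1,"spin": -7,"slide": [0,0,0]},
    {"grip": -1,"spin": -6,"slide": [0,0,0]},
  ],
)

```text
time_s: 7.23
ee_pos: [0.6398, -0.0444, 0.1413]
eef_rot: [-1.571, -0.0, 0.158]
force: [0.4, 0.4, 0.3]
grip_width: 0.0942
```

Emit:
step_arm(
  plan=[
    {"grip": -1,"spin": 0,"slide": [-0.01,0,0.036]},
    {"grip": -1,"spin": 0,"slide": [-0.01,0,0.036]},
    {"grip": -1,"spin": 0,"slide": [-0.01,0,0.036]},
    {"grip": -1,"spin": 0,"slide": [-0.01,0,0.036]},
    {"grip": -1,"spin": 0,"slide": [-0.01,0,0.036]},
    {"grip": -1,"spin": 0,"slide": [-0.01,0,0.036]},
    {"grip": -1,"spin": 0,"slide": [-0.01,0,0.036]},
    {"grip": -1,"spin": 0,"slide": [-0.01,0,0.036]},
    {"grip": -1,"spin": 0,"slide": [-0.01,0,0.036]},
    {"grip": -1,"spin": 0,"slide": [-0.01,0,0.036]},
    {"grip": -1,"spin": 0,"slide": [-0.007,0,0.036]},
    {"grip": -1,"spin": 0,"slide": [0,0,0]},
    {"grip": -1,"spin": 0,"slide": [0,0,0]},
    {"grip": -1,"spin": 0,"slide": [0,0,0]},
  ],
)

```text
time_s: 8.4
ee_pos: [0.4743, 0.3306, 0.1412]
eef_rot: [-1.571, 0.0, 0.152]
force: [-0.4, -0.7, -0.3]
grip_width: 0.0941
```

```bash
python3 -c "
from h import *
import cv2
go(.4735,.3309,.015,8.7)
t=cams.camera('top');cv2.imwrite('pics/t2.png',cv2.resize(t[120:260,160:390],None,fx=3.4,fy=3.4,interpolation=2))"
```

```text
yaw 8.715611411109967 spin total 0.015611411109967221 | dx -0.0007079910088430262 dy 0.1261745830478282 dz 0.0004408516537424446 | f [-0.4377 -0.672  -0.279 ] w 0.09414399586154472 t 8.4 q [ 0.5454  0.42    1.5127 -0.0001  1.209   0.3934] rpy [-90.0119   0.0079   8.7156] pos [0.4743 0.3306 0.1412]
```

View pics/t2.png

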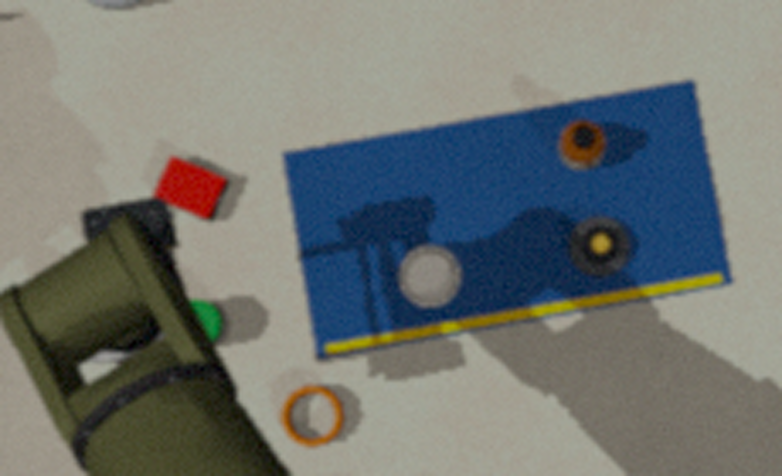

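The bottle stands directly behind the stage, cap at about (331,160). The jar is under the gripper at (219,215). Next I'll grasp the jar.

Emit:
step_arm(
  plan=[
    {"grip": -1,"spin": 0,"slide": [-0.0007,0.035,0.0004]},
    {"grip": -1,"spin": 0,"slide": [0,0.035,0]},
    {"grip": -1,"spin": 0,"slide": [0,0.03,0]},
    {"grip": -1,"spin": 0,"slide": [0,0.017,0]},
    {"grip": -1,"spin": 0,"slide": [0,0.009,0]},
    {"grip": -1,"spin": 0,"slide": [0,0,0]},
    {"grip": -1,"spin": 0,"slide": [0,0,0]},
    {"grip": 1,"spin": 0,"slide": [0,0,0]},
    {"grip": 1,"spin": 0,"slide": [0,0,0]},
    {"grip": 1,"spin": 0,"slide": [0,0,0]},
    {"grip": 1,"spin": 0,"slide": [0,0,0]},
    {"grip": 1,"spin": 0,"slide": [0,0,0]},
    {"grip": 1,"spin": 0,"slide": [0,0,0]},
    {"grip": 1,"spin": 0,"slide": [0,0,0]},
    {"grip": 1,"spin": 0,"slide": [0,0,0]},
    {"grip": 1,"spin": 0,"slide": [0,0,0]},
    {"grip": 1,"spin": 0,"slide": [0,0,0]},
    {"grip": 1,"spin": 0,"slide": [0,0,0]},
  ],
  force=15,
)

```text
time_s: 9.95
ee_pos: [0.4735, 0.3313, 0.0153]
eef_rot: [-1.571, -0.0, 0.152]
force: [-0.2, -0.5, 0.9]
grip_width: 0.0479
```

Emit:
step_arm(
  plan=[
    {"grip": 1,"spin": 0,"slide": [0,-0.01,0]},
    {"grip": 1,"spin": 0,"slide": [0,-0.025,0]},
    {"grip": 1,"spin": 0,"slide": [0,-0.03,0]},
    {"grip": 1,"spin": 0,"slide": [0,-0.03,0]},
    {"grip": 1,"spin": 0,"slide": [0,-0.015,0]},
    {"grip": 1,"spin": 0,"slide": [0,0,0]},
    {"grip": 1,"spin": 0,"slide": [0,0,0]},
  ],
)

```text
time_s: 10.53
ee_pos: [0.4735, 0.3312, 0.1258]
eef_rot: [-1.57, -0.001, 0.152]
force: [-0.0, -0.4, -0.4]
grip_width: 0.0481
```

```bash
python3 -c "
from h import *
for p in [(583,138)]: 
  w=ray('top',cr(p,3.4,160,120),.083);print(w)
go(.6249,.0540,.06,8.7)"
```

```text
[ 0.6372 -0.0434  0.083 ]
yaw 8.700307357156634 spin total 0.0003073571566343247 | dx 0.10773732978826406 dy 0.06576126571878077 dz -0.2969383137073949 | f [-0.0298 -0.436  -0.4111] w 0.048055885386383064 t 10.5333 q [0.547  0.4351 1.5295 0.     1.1758 0.3952] rpy [-89.9739  -0.0609   8.7003] pos [0.4735 0.3312 0.1258]
```

Emit:
step_arm(
  plan=[
    {"grip": 1,"spin": 0,"slide": [0.005,0,-0.015]},
    {"grip": 1,"spin": 0,"slide": [0.01,0,-0.027]},
    {"grip": 1,"spin": 0,"slide": [0.013,0,-0.035]},
    {"grip": 1,"spin": 0,"slide": [0.013,0,-0.035]},
    {"grip": 1,"spin": 0,"slide": [0.013,0,-0.035]},
    {"grip": 1,"spin": 0,"slide": [0.013,0,-0.035]},
    {"grip": 1,"spin": 0,"slide": [0.013,0,-0.035]},
    {"grip": 1,"spin": 0,"slide": [0.012,0,-0.035]},
    {"grip": 1,"spin": 0,"slide": [0.01,0,-0.027]},
    {"grip": 1,"spin": 0,"slide": [0.0057,0,-0.018]},
    {"grip": 1,"spin": 0,"slide": [0,0.025,0]},
    {"grip": 1,"spin": 0,"slide": [0,0.025,0]},
    {"grip": 1,"spin": 0,"slide": [0,0.016,0]},
    {"grip": 1,"spin": 0,"slide": [0,0,0]},
    {"grip": 1,"spin": 0,"slide": [0,0,0]},
    {"grip": 1,"spin": 0,"slide": [0,0,0]},
  ],
)

```text
time_s: 11.87
ee_pos: [0.6251, 0.054, 0.0598]
eef_rot: [-1.571, -0.0, 0.152]
force: [0.4, -0.1, 0.0]
grip_width: 0.0478
```

```bash
python3 -c "
from h import *
go(.6245,.0542,.0188,8.7)"
```

```text
yaw 8.705857901825363 spin total 0.0058579018253634985 | dx -0.0005137072031360161 dy 0.040992307962587335 dz 0.00030373287867993694 | f [ 0.4124 -0.1401  0.0109] w 0.047785677754016785 t 11.8667 q [ 0.0278  0.6147  1.4214  0.      1.1051 -0.1242] rpy [-90.0027  -0.0228   8.7059] pos [0.6251 0.054  0.0598]
```

Emit:
step_arm(
  plan=[
    {"grip": 1,"spin": 0,"slide": [-0.0005,0.02,0.0003]},
    {"grip": 1,"spin": 0,"slide": [0,0.012,0]},
    {"grip": 1,"spin": 0,"slide": [0,0.006,0]},
    {"grip": 1,"spin": 0,"slide": [0,0.003,0]},
    {"grip": 1,"spin": 0,"slide": [0,0,0]},
    {"grip": 1,"spin": 0,"slide": [0,0,0]},
    {"grip": -0.5,"spin": 0,"slide": [0,0,0]},
    {"grip": -0.5,"spin": 0,"slide": [0,0,0]},
    {"grip": -0.5,"spin": 0,"slide": [0,0,0]},
    {"grip": -0.5,"spin": 0,"slide": [0,0,0]},
    {"grip": -0.5,"spin": 0,"slide": [0,0,0]},
    {"grip": -0.5,"spin": 0,"slide": [0,0,0]},
    {"grip": -0.5,"spin": 0,"slide": [0,-0.015,0]},
    {"grip": -0.5,"spin": 0,"slide": [0,-0.03,0]},
    {"grip": -0.5,"spin": 0,"slide": [0,-0.04,0]},
    {"grip": -1,"spin": 0,"slide": [0,-0.04,0]},
  ],
)

```text
time_s: 13.2
ee_pos: [0.6237, 0.0541, 0.1442]
eef_rot: [-1.571, 0.002, 0.152]
force: [0.5, 0.5, 1.1]
grip_width: 0.0743
```

```bash
python3 -c "
from h import *
go(.6087,.3411,.14,-23.7)"
```

```text
yaw 8.698297866682864 spin total 32.39829786668287 | dx -0.12908719771192323 dy 0.004207597457737661 dz 0.2567888036770552 | f [0.5169 0.4988 1.091 ] w 0.07427749145854035 t 13.2 q [ 0.028   0.5212  1.3567  0.      1.2655 -0.1238] rpy [-89.9869   0.0982   8.6983] pos [0.6237 0.0541 0.1442]
```

Emit:
step_arm(
  plan=[
    {"grip": -1,"spin": 6.54,"slide": [0,0,0]},
    {"grip": -1,"spin": 6.54,"slide": [0,0,0]},
    {"grip": -1,"spin": 6.54,"slide": [0,0,0]},
    {"grip": -1,"spin": 6.54,"slide": [0,0,0]},
    {"grip": -1,"spin": 6.54,"slide": [0,0,0]},
    {"grip": -1,"spin": 0,"slide": [-0.0163,0,0.032]},
    {"grip": -1,"spin": 0,"slide": [-0.0163,0,0.032]},
    {"grip": -1,"spin": 0,"slide": [-0.0163,0,0.032]},
    {"grip": -1,"spin": 0,"slide": [-0.0163,0,0.032]},
    {"grip": -1,"spin": 0,"slide": [-0.0163,0,0.032]},
    {"grip": -1,"spin": 0,"slide": [-0.0163,0,0.032]},
    {"grip": -1,"spin": 0,"slide": [-0.0163,0,0.032]},
    {"grip": -1,"spin": 0,"slide": [-0.0163,0,0.032]},
    {"grip": -1,"spin": 0,"slide": [0,0.03,0]},
    {"grip": -1,"spin": 0,"slide": [0,0.03,0]},
    {"grip": -1,"spin": 0,"slide": [0,0,0]},
    {"grip": -1,"spin": 0,"slide": [0,0,0]},
  ],
)

```text
time_s: 14.62
ee_pos: [0.6087, 0.3406, 0.0824]
eef_rot: [-1.573, 0.002, -0.419]
force: [-0.1, 0.4, 1.2]
grip_width: 0.0943
```

```bash
python3 -c "
from h import *
import cv2
go(.6087,.3411,.006,-24)
cv2.imwrite('pics/s3.png',cams.camera('side')[70:270,220:440].repeat(3,0).repeat(3,1))
t=cams.camera('top');cv2.imwrite('pics/t3.png',cv2.resize(t[120:260,160:390],None,fx=3.4,fy=3.4,interpolation=2))"
```

```text
yaw -24.00370515651296 spin total -0.0037051565129608832 | dx -0.00020896357601577793 dy 0.07638436694709125 dz 0.00040586442214568226 | f [-0.1009  0.412   1.1575] w 0.09434261326448654 t 14.6167 q [ 0.4577  0.7405  1.1544 -0.      1.2495  0.8766] rpy [-90.1266   0.1042 -24.0037] pos [0.6087 0.3406 0.0824]
```

View pics/t3.png

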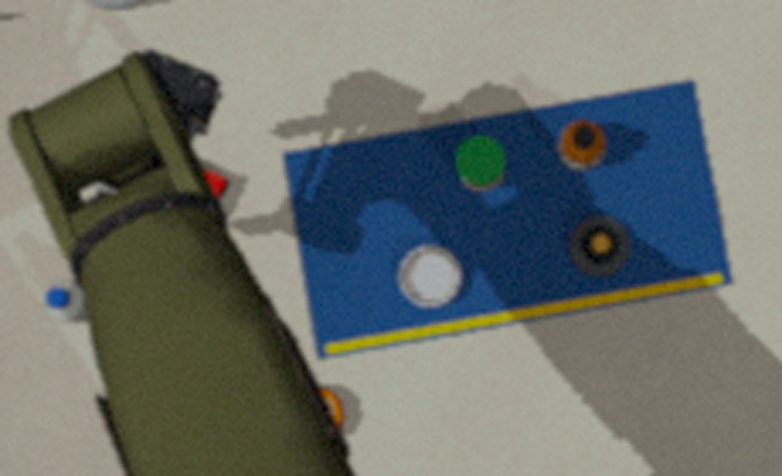

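View pics/s3.png

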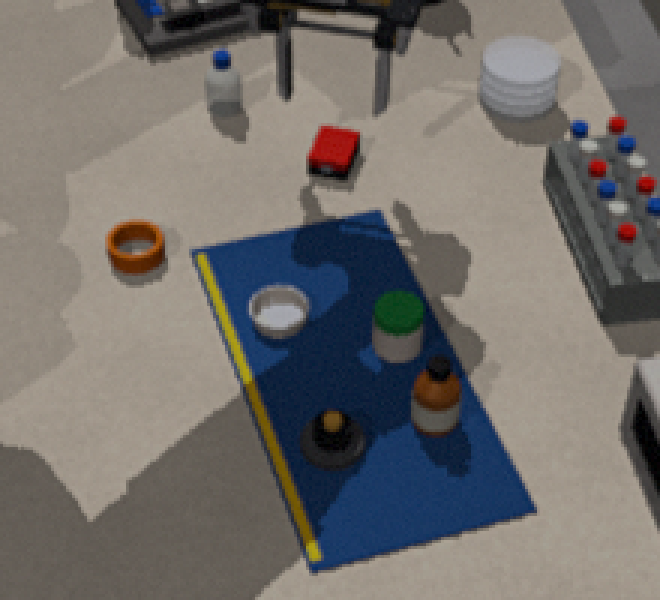

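Jar is at (301,167) in the top view, level with the bottle and upright in the side view. The gripper is over the case, so I'll descend and grasp it.

Emit:
step_arm(
  plan=[
    {"grip": -1,"spin": 0,"slide": [-0.0002,0.03,0.0004]},
    {"grip": -1,"spin": 0,"slide": [0,0.025,0]},
    {"grip": -1,"spin": 0,"slide": [0,0.013,0]},
    {"grip": -1,"spin": 0,"slide": [0,0.008,0]},
    {"grip": -1,"spin": 0,"slide": [0,0,0]},
    {"grip": 1,"spin": 0,"slide": [0,0,0]},
    {"grip": 1,"spin": 0,"slide": [0,0,0]},
    {"grip": 1,"spin": 0,"slide": [0,0,0]},
    {"grip": 1,"spin": 0,"slide": [0,0,0]},
    {"grip": 1,"spin": 0,"slide": [0,0,0]},
    {"grip": 1,"spin": 0,"slide": [0,0,0]},
    {"grip": 1,"spin": 0,"slide": [0,0,0]},
    {"grip": 1,"spin": 0,"slide": [0,0,0]},
    {"grip": 1,"spin": 0,"slide": [0,0,0]},
    {"grip": 1,"spin": 0,"slide": [0,0,0]},
    {"grip": 1,"spin": 0,"slide": [0,0,0]},
    {"grip": 1,"spin": 0,"slide": [0,0,0]},
    {"grip": 1,"spin": 0,"slide": [0,0,0]},
  ],
  force=20,
)

```text
time_s: 16.22
ee_pos: [0.6093, 0.3415, 0.0073]
eef_rot: [-1.571, -0.0, -0.419]
force: [-0.9, -0.7, 1.2]
grip_width: 0.0461
```

Emit:
step_arm(
  plan=[
    {"grip": 1,"spin": 0,"slide": [0,-0.01,0]},
    {"grip": 1,"spin": 0,"slide": [0,-0.03,0]},
    {"grip": 1,"spin": 0,"slide": [0,-0.035,0]},
    {"grip": 1,"spin": 0,"slide": [0,-0.035,0]},
    {"grip": 1,"spin": 0,"slide": [0,-0.02,0]},
    {"grip": 1,"spin": -6.54,"slide": [0,0,0]},
    {"grip": 1,"spin": -6.54,"slide": [0,0,0]},
    {"grip": 1,"spin": -6.54,"slide": [0,0,0]},
    {"grip": 1,"spin": -6.54,"slide": [0,0,0]},
    {"grip": 1,"spin": -6.54,"slide": [0,0,0]},
    {"grip": 1,"spin": 0,"slide": [0,0,0]},
    {"grip": 1,"spin": 0,"slide": [0,0,0]},
  ],
)

```text
time_s: 17.22
ee_pos: [0.6092, 0.3415, 0.1377]
eef_rot: [-1.571, -0.0, 0.148]
force: [-0.9, -0.1, -0.4]
grip_width: 0.046
```

```bash
python3 -c "
from h import *
go(.5283,.0242,.06,8.7)"
```

```text
yaw 8.492870109937511 spin total -0.20712989006248783 | dx -0.12799162044267795 dy 0.0776587757891056 dz -0.3013604506510678 | f [-0.8588 -0.1476 -0.3742] w 0.046006858746269946 t 17.2167 q [0.4584 0.6909 1.1051 0.     1.3454 0.3102] rpy [-89.996   -0.0098   8.4929] pos [0.6092 0.3415 0.1377]
```

Emit:
step_arm(
  plan=[
    {"grip": 1,"spin": -0.2,"slide": [-0.008,0,-0.018]},
    {"grip": 1,"spin": 0,"slide": [-0.014,0,-0.033]},
    {"grip": 1,"spin": 0,"slide": [-0.015,0,-0.036]},
    {"grip": 1,"spin": 0,"slide": [-0.015,0,-0.036]},
    {"grip": 1,"spin": 0,"slide": [-0.015,0,-0.036]},
    {"grip": 1,"spin": 0,"slide": [-0.015,0,-0.036]},
    {"grip": 1,"spin": 0,"slide": [-0.015,0,-0.036]},
    {"grip": 1,"spin": 0,"slide": [-0.015,0,-0.036]},
    {"grip": 1,"spin": 0,"slide": [-0.01,0,-0.022]},
    {"grip": 1,"spin": 0,"slide": [-0.006,0,-0.0124]},
    {"grip": 1,"spin": 0,"slide": [0,0.03,0]},
    {"grip": 1,"spin": 0,"slide": [0,0.03,0]},
    {"grip": 1,"spin": 0,"slide": [0,0.018,0]},
    {"grip": 1,"spin": 0,"slide": [0,0,0]},
    {"grip": 1,"spin": 0,"slide": [0,0,0]},
    {"grip": 1,"spin": 0,"slide": [0,0,0]},
  ],
)

```text
time_s: 18.55
ee_pos: [0.5302, 0.0243, 0.0607]
eef_rot: [-1.571, -0.002, 0.155]
force: [0.3, 0.5, -0.5]
grip_width: 0.0458
```

```bash
python3 -c "
from h import *
go(.5283,.0242,.011,8.7)"
```

```text
yaw 8.857122238274844 spin total 0.1571222382748445 | dx -0.0019342595791659197 dy 0.0496828528501542 dz 0.0002312035024677343 | f [ 0.3263  0.5465 -0.452 ] w 0.04580609448835905 t 18.55 q [-0.0233  0.4246  1.7176  0.0001  0.9975 -0.1779] rpy [-90.0156  -0.1058   8.8571] pos [0.5302 0.0243 0.0607]
```

Emit:
step_arm(
  plan=[
    {"grip": 1,"spin": 0.15,"slide": [-0.0019,0.025,0.0002]},
    {"grip": 1,"spin": 0,"slide": [0,0.014,0]},
    {"grip": 1,"spin": 0,"slide": [0,0.007,0]},
    {"grip": 1,"spin": 0,"slide": [0,0.0037,0]},
    {"grip": 1,"spin": 0,"slide": [0,0,0]},
    {"grip": 1,"spin": 0,"slide": [0,0,0]},
    {"grip": -0.4,"spin": 0,"slide": [0,0,0]},
    {"grip": -0.4,"spin": 0,"slide": [0,0,0]},
    {"grip": -0.4,"spin": 0,"slide": [0,0,0]},
    {"grip": -0.4,"spin": 0,"slide": [0,0,0]},
    {"grip": -0.4,"spin": 0,"slide": [0,0,0]},
    {"grip": -0.4,"spin": 0,"slide": [0,0,0]},
    {"grip": -0.4,"spin": 0,"slide": [0,-0.015,0]},
    {"grip": -0.4,"spin": 0,"slide": [0,-0.03,0]},
    {"grip": -0.4,"spin": 0,"slide": [0,-0.04,0]},
    {"grip": -0.4,"spin": 0,"slide": [0,-0.04,0]},
  ],
)

```text
time_s: 19.88
ee_pos: [0.5268, 0.0238, 0.1356]
eef_rot: [-1.57, 0.002, 0.153]
force: [0.5, -0.1, -0.1]
grip_width: 0.066
```

```bash
python3 -c "
from h import *
go(.5897,-.3264,.14,9)"
```

```text
yaw 8.748977547807655 spin total -0.25102245219234476 | dx 0.007367103996915474 dy -0.004412323375029781 dz -0.3557652759047793 | f [ 0.5033 -0.053  -0.1381] w 0.06595997127652103 t 19.8833 q [-0.0243  0.3199  1.6654  0.      1.1582 -0.177 ] rpy [-89.9799   0.1048   8.749 ] pos [0.5268 0.0238 0.1356]
```

Emit:
step_arm(
  plan=[
    {"grip": 0.06,"spin": 0,"slide": [0.001,0,-0.02]},
    {"grip": 0.06,"spin": 0,"slide": [0.001,0,-0.035]},
    {"grip": 0.06,"spin": 0,"slide": [0.001,0,-0.036]},
    {"grip": 0.06,"spin": 0,"slide": [0.001,0,-0.036]},
    {"grip": 0.06,"spin": 0,"slide": [0.001,0,-0.036]},
    {"grip": 0.06,"spin": 0,"slide": [0.001,0,-0.036]},
    {"grip": 0.06,"spin": 0,"slide": [0.001,0,-0.036]},
    {"grip": 0.06,"spin": 0,"slide": [0,0,-0.036]},
    {"grip": 0.06,"spin": 0,"slide": [0,0,-0.036]},
    {"grip": 0.06,"spin": 0,"slide": [0,0,-0.03]},
    {"grip": 0.06,"spin": 0,"slide": [0,0,-0.019]},
    {"grip": 0.06,"spin": 0,"slide": [0,0,0]},
    {"grip": 0.06,"spin": 0,"slide": [0,0,0]},
    {"grip": 0.06,"spin": 0,"slide": [0,0,0]},
  ],
)

```text
time_s: 21.05
ee_pos: [0.5885, -0.326, 0.1343]
eef_rot: [-1.57, 0.0, 0.153]
force: [-0.2, 1.5, 1.0]
grip_width: 0.0443
```

```bash
python3 -c "
from h import *
import cv2
go(.5897,-.3264,.004,8.7)
cv2.imwrite('pics/s4.png',cams.camera('side')[80:390,260:440].repeat(2,0).repeat(3,1)[:, :])
t=cams.camera('top');cv2.imwrite('pics/t4.png',cv2.resize(t[135:235,235:435],None,fx=4,fy=4,interpolation=2))"
```

```text
yaw 8.776526515910186 spin total 0.07652651591018689 | dx 0.0011462089201380492 dy 0.13034656458218002 dz -0.0005458348762650335 | f [-0.1789  1.4729  1.0425] w 0.04430876382037763 t 21.05 q [-0.5604  0.6339  1.205   0.0002  1.3032 -0.7136] rpy [-89.971    0.0201   8.7765] pos [ 0.5885 -0.326   0.1343]
```

View pics/t4.png

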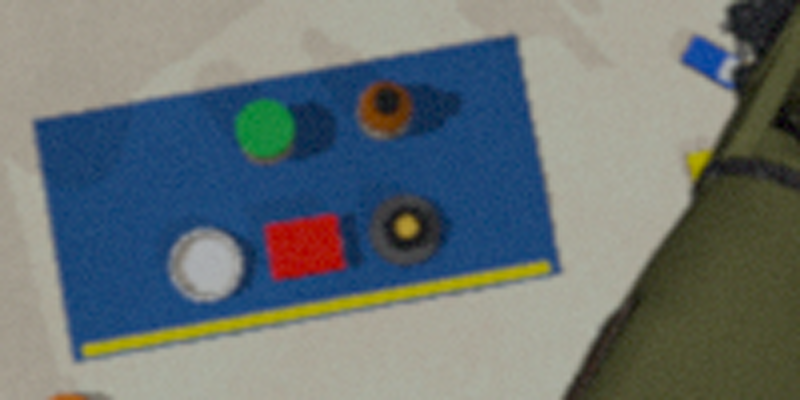

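View pics/s4.png

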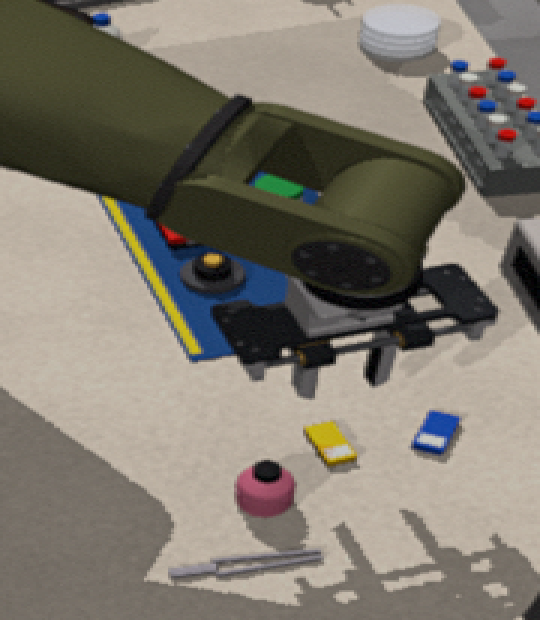

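The case sits between dish and stage at about (311,196). The yellow box (415,175) is under the fingers and clear of the blue one. Now to compute the placements.

```bash
python3 -c "
from h import *
R=Ro.from_euler('z',8.7,degrees=True).as_matrix()
O=None
f=lambda p,z: ray('top',cr(p,4,235,135),z)
s=f((407,228),.043);d=f((206,264),.021);O=(s+d)/2
P=dict(stage=s,dish=d,bottle=f((387,101),.083),jar=f((265,129),.055),case=np.mean([f(c,.029) for c in [(265,225),(338,213),(346,269),(276,279)]],0))
for k,v in P.items(): print(k,v,'mat',((v-O)@R)[:2])
"
```

```text
stage [ 0.539  -0.0591  0.043 ] mat [-0.0012 -0.0846]
dish [0.5158 0.1084 0.021 ] mat [0.0012 0.0846]
bottle [ 0.6384 -0.0443  0.083 ] mat [ 0.0993 -0.0849]
jar [0.6228 0.0554 0.055 ] mat [0.0989 0.016 ]
case [0.5274 0.0244 0.029 ] mat [-0.0001 -0.0003]
```

Emit:
step_arm(
  plan=[
    {"grip": 0.06,"spin": 0,"slide": [0.0011,0.035,-0.0005]},
    {"grip": 0.06,"spin": 0,"slide": [0,0.035,0]},
    {"grip": 0.06,"spin": 0,"slide": [0,0.03,0]},
    {"grip": 0.06,"spin": 0,"slide": [0,0.015,0]},
    {"grip": 0.06,"spin": 0,"slide": [0,0.01,0]},
    {"grip": 0.06,"spin": 0,"slide": [0,0.004,0]},
    {"grip": 0.06,"spin": 0,"slide": [0,0,0]},
    {"grip": 0.06,"spin": 0,"slide": [0,0,0]},
  ],
)

```text
time_s: 21.82
ee_pos: [0.5905, -0.3276, 0.0073]
eef_rot: [-1.572, -0.002, 0.153]
force: [-0.1, 0.3, -1.0]
grip_width: 0.0442
```

Emit:
step_arm(
  plan=[
    {"grip": 0.06,"spin": 0,"slide": [0,0.003,0.001]},
    {"grip": 0.06,"spin": 0,"slide": [0,0,0]},
    {"grip": 0.06,"spin": 0,"slide": [0,0,0]},
    {"grip": 1,"spin": 0,"slide": [0,0,0]},
    {"grip": 1,"spin": 0,"slide": [0,0,0]},
    {"grip": 1,"spin": 0,"slide": [0,0,0]},
    {"grip": 1,"spin": 0,"slide": [0,0,0]},
    {"grip": 1,"spin": 0,"slide": [0,0,0]},
    {"grip": 1,"spin": 0,"slide": [0,0,0]},
    {"grip": 1,"spin": 0,"slide": [0,0,0]},
    {"grip": 1,"spin": 0,"slide": [0,0,0]},
  ],
  force=12,
)

```text
time_s: 22.73
ee_pos: [0.5896, -0.3264, 0.0027]
eef_rot: [-1.571, -0.0, 0.153]
force: [0.1, 0.4, 1.5]
grip_width: 0.0259
```

Emit:
step_arm(
  plan=[
    {"grip": 1,"spin": 0,"slide": [0,-0.01,0]},
    {"grip": 1,"spin": 0,"slide": [0,-0.03,0]},
    {"grip": 1,"spin": 0,"slide": [0,-0.035,0]},
    {"grip": 1,"spin": 0,"slide": [0,-0.035,0]},
    {"grip": 1,"spin": 0,"slide": [0,-0.02,0]},
    {"grip": 1,"spin": 0,"slide": [0,0,0]},
    {"grip": 1,"spin": 0,"slide": [0,0,0]},
  ],
)

```text
time_s: 23.32
ee_pos: [0.5898, -0.3265, 0.134]
eef_rot: [-1.572, -0.002, 0.153]
force: [0.9, -0.4, -1.7]
grip_width: 0.0262
```

```bash
python3 -c "
from h import *
import cv2
go(.5275,.0242,.1,8.7)
cv2.imwrite('pics/s5.png',cams.camera('side')[220:380,260:440].repeat(4,0)[:600].repeat(4,1))"
```

```text
yaw 8.751450963818902 spin total 0.051450963818902906 | dx -0.00851645675449348 dy 0.03397159204475539 dz 0.3560521756780545 | f [ 0.9453 -0.403  -1.7026] w 0.026184680158872434 t 23.3167 q [-0.5599  0.6357  1.2031 -0.      1.3007 -0.7126] rpy [-90.0778  -0.089    8.7515] pos [ 0.5898 -0.3265  0.134 ]
```

View pics/s5.png

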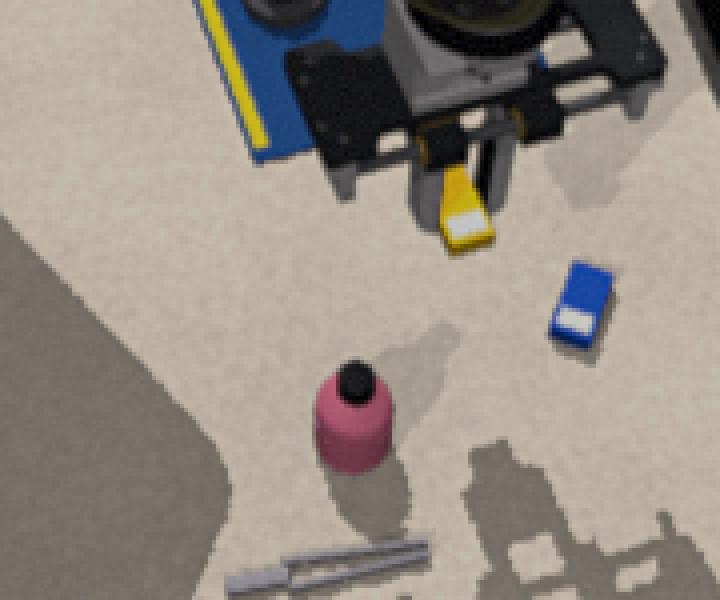

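Yellow box is held level between the fingers at (376,272). Carrying it to the case.

Emit:
step_arm(
  plan=[
    {"grip": 1,"spin": 0,"slide": [-0.001,0,0.02]},
    {"grip": 1,"spin": 0,"slide": [-0.001,0,0.035]},
    {"grip": 1,"spin": 0,"slide": [-0.001,0,0.036]},
    {"grip": 1,"spin": 0,"slide": [-0.001,0,0.036]},
    {"grip": 1,"spin": 0,"slide": [-0.001,0,0.036]},
    {"grip": 1,"spin": 0,"slide": [-0.001,0,0.036]},
    {"grip": 1,"spin": 0,"slide": [-0.001,0,0.036]},
    {"grip": 1,"spin": 0,"slide": [-0.001,0,0.036]},
    {"grip": 1,"spin": 0,"slide": [0,0,0.036]},
    {"grip": 1,"spin": 0,"slide": [0,0,0.03]},
    {"grip": 1,"spin": 0,"slide": [0,0,0.019]},
    {"grip": 1,"spin": 0,"slide": [0,0.03,0]},
    {"grip": 1,"spin": 0,"slide": [0,0.03,0]},
    {"grip": 1,"spin": 0,"slide": [0,0,0]},
    {"grip": 1,"spin": 0,"slide": [0,0,0]},
    {"grip": 1,"spin": 0,"slide": [0,0,0]},
  ],
)

```text
time_s: 24.7
ee_pos: [0.5278, 0.0241, 0.0734]
eef_rot: [-1.571, -0.0, 0.152]
force: [-0.1, 0.9, 0.8]
grip_width: 0.0259
```

```bash
python3 -c "
from h import *
go(.5278,.0242,.0323,8.7)"
```

```text
yaw 8.727514333318583 spin total 0.02751433331858344 | dx 2.748274010212862e-05 dy 0.04105840958277552 dz 0.00010633977060117715 | f [-0.1122  0.8625  0.8354] w 0.025914172833019763 t 24.7 q [-0.0237  0.4021  1.7153  0.      1.0241 -0.1761] rpy [-90.0001  -0.0042   8.7275] pos [0.5278 0.0241 0.0734]
```

Emit:
step_arm(
  plan=[
    {"grip": 1,"spin": 0,"slide": [0,0.02,0]},
    {"grip": 1,"spin": 0,"slide": [0,0.012,0]},
    {"grip": 1,"spin": 0,"slide": [0,0.006,0]},
    {"grip": 1,"spin": 0,"slide": [0,0.003,0]},
    {"grip": 1,"spin": 0,"slide": [0,0,0]},
    {"grip": 1,"spin": 0,"slide": [0,0,0]},
    {"grip": 1,"spin": 0,"slide": [0,0,0]},
  ],
)

```text
time_s: 25.28
ee_pos: [0.5279, 0.0243, 0.0322]
eef_rot: [-1.571, -0.001, 0.153]
force: [0.4, -0.3, -0.9]
grip_width: 0.0261
```

```bash
python3 -c "
from h import *
go(.5278,.0242,.0318,8.7)"
```

```text
yaw 8.746177217677229 spin total 0.046177217677229265 | dx -7.348773964284195e-05 dy 0.00037042606496220237 dz -7.834169456527823e-05 | f [ 0.406  -0.3144 -0.8957] w 0.026088067093386718 t 25.2833 q [-0.0234  0.4649  1.7385  0.      0.9372 -0.176 ] rpy [-90.0083  -0.0544   8.7462] pos [0.5279 0.0243 0.0322]
```

Release with a slight opening, lift, and back away.

Emit:
step_arm(
  plan=[
    {"grip": 1,"spin": 0,"slide": [0,0.0003,0]},
    {"grip": 0.1,"spin": 0,"slide": [0,0,0]},
    {"grip": 0.1,"spin": 0,"slide": [0,0,0]},
    {"grip": 0.1,"spin": 0,"slide": [0,0,0]},
    {"grip": 0.1,"spin": 0,"slide": [0,0,0]},
    {"grip": 0.1,"spin": 0,"slide": [0,0,0]},
    {"grip": 0.1,"spin": 0,"slide": [0,-0.01,0]},
    {"grip": 0.1,"spin": 0,"slide": [0,-0.03,0]},
    {"grip": 0.1,"spin": 0,"slide": [0,-0.04,0]},
    {"grip": 0.1,"spin": 0,"slide": [0,-0.04,0]},
    {"grip": 0.1,"spin": 0,"slide": [0,0,-0.035]},
    {"grip": 0.1,"spin": 0,"slide": [0,0,-0.035]},
    {"grip": 0.1,"spin": 0,"slide": [0,0,-0.035]},
    {"grip": 0.1,"spin": 0,"slide": [0,0,-0.035]},
    {"grip": 0.1,"spin": 0,"slide": [0,0,-0.035]},
    {"grip": 0.1,"spin": 0,"slide": [0,0,-0.035]},
    {"grip": 0.1,"spin": 0,"slide": [0,0,-0.035]},
    {"grip": 0.1,"spin": 0,"slide": [0,0,-0.035]},
    {"grip": 0.1,"spin": 0,"slide": [0,0,-0.035]},
    {"grip": 0.1,"spin": 0,"slide": [0,0,0]},
  ],
)

```text
time_s: 26.95
ee_pos: [0.5749, -0.2923, 0.1515]
eef_rot: [-1.572, -0.0, 0.149]
force: [-0.1, 0.3, 0.1]
grip_width: 0.0423
```

```bash
python3 -c "
from h import *
import cv2
t=cams.camera('top');cv2.imwrite('pics/t6.png',cv2.resize(t[135:235,240:380],None,fx=5,fy=5,interpolation=2))
cv2.imwrite('pics/t6w.png',cv2.resize(t[100:300,150:480],None,fx=2.4,fy=2.4,interpolation=2))
cv2.imwrite('pics/s6.png',cv2.resize(cams.camera('side')[80:270,240:420],None,fx=3,fy=3,interpolation=2))"
```

```text
(no output)
```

View pics/t6.png

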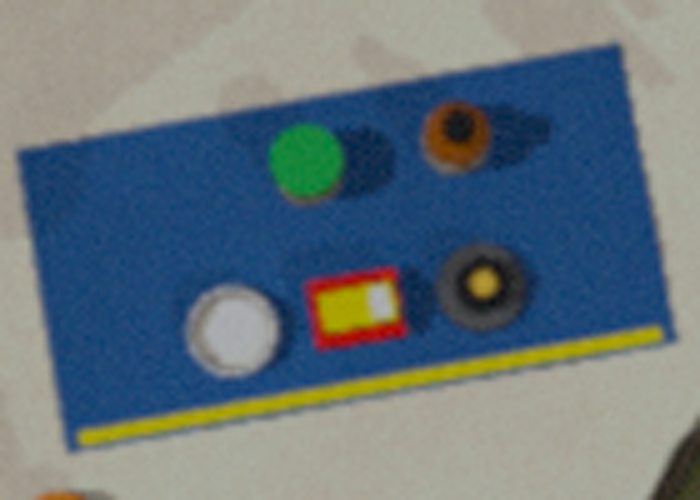

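View pics/s6.png

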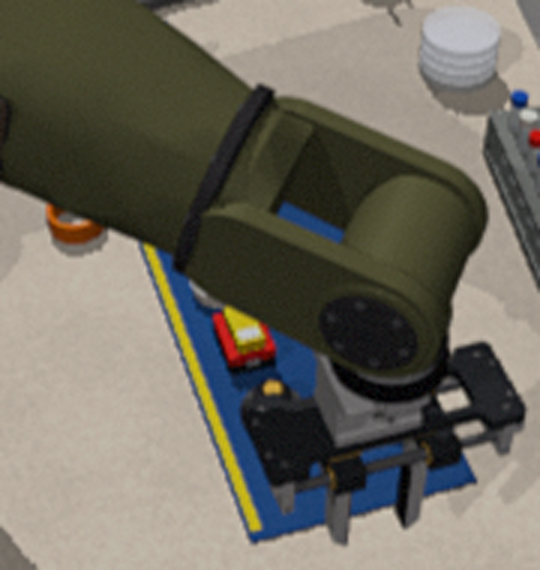

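View pics/t6w.png

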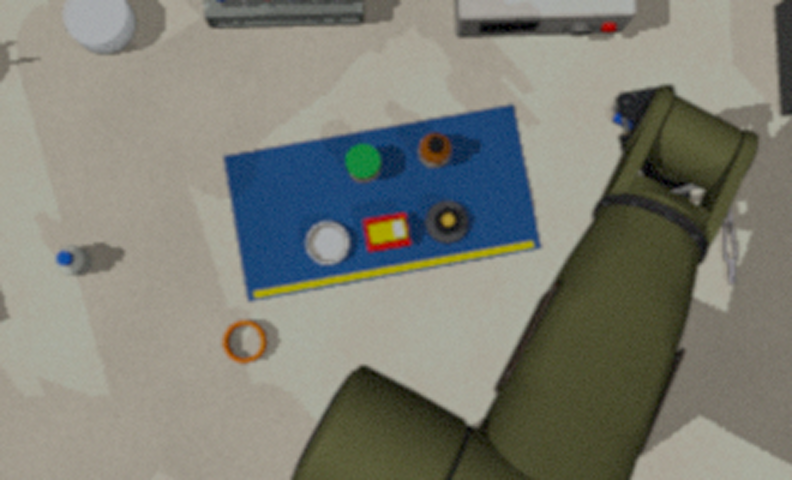

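```bash
python3 -c "
from h import *
R=Ro.from_euler('z',8.7,degrees=True).as_matrix()
f=lambda p,z: ray('top',cr(p,5,240,135),z)
g=[f(c,.043) for c in [(312,292),(398,277),(404,319),(322,335)]];c=[f(c,.029) for c in [(305,280),(398,266),(408,334),(318,350)]]
s=f((484,285),.043);d=f((234,330),.021)
O=(s+d)/2
for k,v in dict(stage=s,bottle=f((459,124),.083),jar=f((306,161),.055),case=np.mean(c,0),grid=np.mean(g,0)).items(): print(k,((v-O)@R)[:2])
o=get_obs();print(o['joint_vel'],o['time_s'])
"
```

```text
stage [-0.0011 -0.0842]
bottle [ 0.1008 -0.0848]
jar [0.0992 0.0167]
case [0.0005 0.0006]
grid [ 0.0001 -0.0006]
[ 0.0361 -0.023   0.031   0.0024 -0.0039  0.0072] 27.05
```

All placements are within about 2 mm of target. I'll hand in after letting the arm settle.

Emit:
step_arm(
  plan=[
    {"grip": 0.1,"spin": 0,"slide": [0,0,0]},
    {"grip": 0.1,"spin": 0,"slide": [0,0,0]},
    {"grip": 0.1,"spin": 0,"slide": [0,0,0]},
    {"grip": 0.1,"spin": 0,"slide": [0,0,0]},
  ],
)

```text
time_s: 27.38
ee_pos: [0.5756, -0.2862, 0.1517]
eef_rot: [-1.571, -0.0, 0.154]
force: [-0.9, -0.1, -0.3]
grip_width: 0.0419
```

```bash
python3 -c "
from station import hand_in
print(hand_in())"
```

```text
the job is handed in; nothing more can be done
None
```

The mat is set out as asked, placed in the order given, and the job was handed in at about 27 s. There was no verdict to read.

My last top-view measurements, in mat axes:

| Item | Result | Aim |
|---|---|---|
| Amber bottle behind the stage | about 102 mm, under 1 mm off sideways | 100 mm |
| Green-lidded jar left of the bottle | about 101.5 mm, 1.6 mm off square | 100 mm |
| Red case from the stage–dish midpoint | under 1 mm | 0 |
| Yellow grid box from the case centre | about 1 mm, lengthwise along the case | 0 |

- **Bottle and jar:** both stood upright at the last look and were only lifted and set down level.
- **Things to leave alone:** the clear bottle, tape, tweezers and the pink and blue look-alikes were not touched. At the last look the arm hid the pink bottle, most of the blue box and part of the tweezers. They were in place in the side view just before the grid box was carried over.
- **Side view:** in the final side picture the arm hid the bottle and jar, so the last check on them is from the top view alone. No checks disagreed.

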